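Close the flask press on a denture flask

ROBOT

A 7-joint arm with a two-finger parallel gripper is mounted at the origin on the work surface. World frame = base frame: x ahead of the robot, y to its left, z up, the work surface at z = 0. Lengths are in m, angles in rad, forces in N, time in s.
With the tool pointing down it reaches from about 0.4 to 0.85 m from the base axis. Payload 10.4 kg.
Tool frame: the origin (TCP) lies between the finger pads; the fingertips stand ahead of it and the grasp point (between the pads) lies 5 mm behind it (manip.tip_extent is the z of the fingertips in the tool frame, in m); z points along the fingers, y is the line along which they close (so a half turn about z gives the same grasp; the last joint's range is limited). The gripper opens to 85 mm and grips with 20 to 120 N. Pads are 22 mm wide; open, the fingers measure 114 mm over their backs; the gripper's body (76 mm by 85 mm) begins 54 mm behind the grasp point. The pads swing forward as they close: fully open they stand 13 mm farther back than shut.
Start: joints at [-1.29, 0.332, -0.065, 1.46, 0.022, 1.35, -0.088], TCP at [0.187, 0.596, 0.245] pointing down, gripper open.
Joint ranges: [-2.6, 2.6], [-0.5, 2.12], [-1.47, 1.34], [0.16, 2.42], [-1.27, 4.41], [0.06, 2.06], [-2.6, 2.6]. Speed limits (rad/s): [2.22, 2.22, 2.79, 2.79, 3.14, 3.14, 3.14].

INTERFACE

Orientations are given as a unit quaternion [x, y, z, w].
In Python, from workcell import status, viewer, manip gives the robot as it stands.
- The arm moves only by the tool play_rows, never from a script. Its argument "plan" is one flat list of numbers, 7 for each row, row after row: the turn, a rotation vector about the tool's x, y, z in degrees, then the shift along the tool's x, y, z in m, then the opening, from 0 (shut) to 1 (fully open). In form: [ax, ay, az, dx, dy, dz, grip, ax, ay, az, dx, dy, dz, grip, ...]. A call has 1 to 20 rows; each row is the pose to reach, as a shift and turn from the pose commanded when the call began, along the tool's axes at that moment; what a row does not reach only later rows make up. A row lasts 1/8 s, in which the tool goes at most 62.5 mm and 10.7 degrees, less where a joint would pass 70% of its speed; a pose out of reach is approached as far as the arm can. A call with a gripper value outside its range is refused whole. The fingers move at their own pace and stop on an object; "squeeze" is the grip in N (left out, the last holds). Time passes only in rows, so rows that repeat a pose let the fingers close. It gives the time, the measured TCP pose, the force, the opening and the grip force at its end, in the units of the state.
- status.get_obs(): the state, without advancing time (a new reading comes with each control period).
- viewer.camera(name): name is "scene" or "side" or "wrist"; returns the picture (384x512x3 uint8, red, green, blue); there is no depth.
- viewer.camera_model(name): a dict with "fx", "fy", "cx", "cy" (pixels), "D" ([k1, k2, p1, p2, k3] as OpenCV has them; the pictures are not rectified), "R" (3x3) and "t" (3): a world point X has camera coordinates R X + t. Camera axes: x right, y down, z forward; pixel columns grow to the right and rows downward; lengths in m; the calibration is good to about 2 mm. A picture is of the moment at which its call begins: read the wrist's pose just before it. camera_model takes no time and is no camera call; for the wrist camera it gives the pose at the moment of the call.
- manip.hand_in(): hands the job in; it is judged then, once.
The state is a dict: "clock": time; "joint_pos": joint angles; "joint_velocities": joint speeds; "tau": joint torques, N m; "position": TCP position; "ee_rot": TCP orientation; "ft_force": force on the tool from outside, world axes, zero at the start; "torque": the same for the moment, N m; "grip_width": opening from 0.0 (shut) to 1.0 (fully open); "grasp_force": force on a finger pad.
Only numpy, scipy, OpenCV 4.12 (cv2) and the standard library are available. Lean on these libraries where they do the work, as an engineer would, in place of code of your own. Each camera call takes 0.05 s, during which the arm holds its last target. There are 200 camera calls.

TASK

The brass denture flask stands in the bench press, the pressure plate still raised. Run the press down on it: with a finger, push an arm of the three-armed handle round clockwise (seen from above), pushing and not gripping it, until the plate bears on the flask and the handle comes up firm, so that the flask stays clamped, snug but not forced. Leave the flask where it stands under the plate, and do not disturb the stone cast, the bur block or the glass dish beside the press.

Things in the scene. Friction and masses are not known exactly. Their poses are not given: they have to be found in the camera images.
- press: Bench flask press, bolted down; place and yaw vary. Origin: centre of the underside of its grey base (130 x by 165 y by 16 mm), on the screw's vertical axis. Two steel columns 16 mm thick at y = +-60 mm carry a grey crosshead (34 by 150 mm along y), top 150 mm above the table; column nuts and middle boss reach 160 mm. Only screw and handle rise above that
- hub (a point): Centre of the handle's hub, on the screw's vertical axis, at the height of the arms' centre lines: 200 mm above the table when the plate bears on the flask, up to 14 mm higher with the screw undone; sinks 1.9 mm per radian turned clockwise. Hub 38 mm across, top 13 mm above this point
- knob1 (a point): Centre of the black ball (26 mm) on the end of the first arm, 85 mm from the axis. The three arms are level round steel bars 10 mm thick running straight out from the hub, 120 degrees apart; each bar is free from 19 to 72 mm from the axis
- knob2 (a point): the same on the second arm, 120 degrees counter-clockwise (from above) of the first
- knob3 (a point): the same on the third arm, 240 degrees counter-clockwise (from above) of the first
- screw (a joint): Handle angle, rad; grows clockwise seen from above, lowering the plate. 0: fully undone; 7.2: the plate meets the flask; at 7.24 the handle comes up hard. Starts between 1.5 and 5. At 0 the first arm points along the press's +x. Turns stiffly (0.13 N m, more when quick: 3 to 6 N pushed 55 mm from the axis) and stays where it is left; 10 N at the end nips it up
- plate: steel pressure plate (88 by 84 by 12 mm, with ears round the columns), guided on the columns, carrying the screw and handle. Origin: centre of its underside, which is 74 mm above the table when it bears on the flask
- flask: closed brass denture flask, a loose rounded box 96 (press x) by 78 (press y) by 58 mm, 0.9 kg, standing on the press base between the columns. Origin: centre of its underside
- cast: loose stone cast of a dental arch, about 74 by 62 by 35 mm high, on the table beside the press. Origin: on its underside, 25 mm from its flat heel, 49 mm from the front of the arch
- bur_block: loose green block with upright burs, 60 by 85 mm, 57 mm high with the burs, on the table beside the press. Origin: centre of its underside
- dish: loose round glass dish, 84 mm across and 20 mm high, on the table beside the press. Origin: centre of its underside

How it is judged:
At the end, for the whole second after the job is handed in: The screw is run down (handle past 7.1 rad) and at rest, the plate stays clamped on the flask with more than 15 N (a push of 10 N on the arm at the end gives 40 N or more), and the flask stands level with its centre within 20 mm of the screw's axis (value of joint screw above 7.1 rad and contact force between plate and flask above 15 N and velocity of joint screw between -0.05 and 0.05 rad/s and horizontal distance between flask and press below 0.02 m and angle between flask's own z axis and vertical below 0.05 rad); the robot touches nothing.
It fails at once if the handle is gripped on its way round (before the plate meets the flask the fingers press on it with more than 36 N in all; a pinch counts both pads, an honest push needs 3 to 6 N) (contact force between the fingers and plate above 36 N and value of joint screw below 7.1 rad).
It fails at once if the handle is forced (the fingers press on it with more than 60 N) (contact force between the fingers and plate above 60 N).
It fails at once if the flask is shifted more than 10 mm or lifted (distance of flask from where it was at the start of the episode above 0.01 m).
It fails at once if the stone cast, the bur block or the glass dish is moved more than 15 mm (distance of any of cast, bur_block, dish from where it was at the start of the episode above 0.015 m).
It also fails if it takes over 45 s, if anything falls off the work surface, if the arm or the gripper's body presses on something with over 40 N, if the wrist force passes 120 N, or if a joint passes its speed limit or range.

## Working session

There is one attempt and no reset: what is moved stays moved. The work goes in short steps, Python scripts to look and compute and a tool call to move; the robot and the scene stay as the last step left them, time stands still between calls to the robot, and variables do not carry over. Pictures are saved under pics/ and viewed, at most 10 in all, crops included, and the job is handed in when it is done.

Besides the shell and the picture viewer there is one more tool, called after "Emit:" by a JSON object that holds its "op" and its "data", one argument or row to a line. play_rows: Moves the arm, as the interface text tells. Its arguments: {"type":"object","properties":{"plan":{"type":"array","items":{"type":"number"}},"squeeze":{"type":"number"}},"required":["plan"]}

```bash
mkdir -p pics; ls
python3 - <<'E'
from workcell import status, viewer, manip
import cv2,numpy as np
o=status.get_obs(); print({k:np.round(v,3).tolist() for k,v in o.items()}, manip.tip_extent)
ims=[]
for n in("scene","side"):
    m=viewer.camera_model(n); print(n,{k:np.round(v,4).tolist() for k,v in m.items()})
    cv2.imwrite(f"pics/{n}0.png",viewer.camera(n)[:,:,::-1])
E
```

```text
pics
{'clock': 0.0, 'joint_pos': [-1.29, 0.333, -0.065, 1.461, 0.022, 1.35, -0.088], 'joint_velocities': [-0.002, 0.0, 0.0, -0.001, 0.001, 0.001, 0.001], 'tau': [-0.0, -62.546, 0.049, -39.16, 0.016, 0.01, 0.0], 'position': [0.187, 0.596, 0.245], 'ee_rot': [0.151, 0.988, -0.001, -0.0], 'ft_force': [-0.18, -0.495, -0.537], 'torque': [-0.052, -0.001, -0.005], 'grasp_force': 0.0, 'grip_width': 1.0} 0.014
scene {'fx': 471.6369, 'fy': 471.6369, 'cx': 252.9911, 'cy': 192.9323, 'D': [0.0408, 0.0, 0.0, 0.0, 0.0], 'R': [[0.0179, 0.9997, 0.0173], [0.7335, -0.0014, -0.6797], [-0.6794, 0.0248, -0.7333]], 't': [-0.0676, -0.3187, 1.6193]}
side {'fx': 389.8026, 'fy': 389.8026, 'cx': 251.1119, 'cy': 193.9986, 'D': [-0.0558, 0.0, 0.0, 0.0, 0.0], 'R': [[0.8289, -0.5593, 0.0036], [-0.292, -0.4382, -0.8501], [0.4771, 0.7037, -0.5265]], 't': [-0.4269, 0.3338, 0.7269]}
```

View pics/scene0.png

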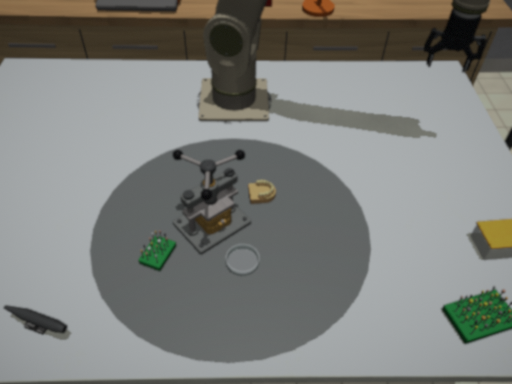

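View pics/side0.png

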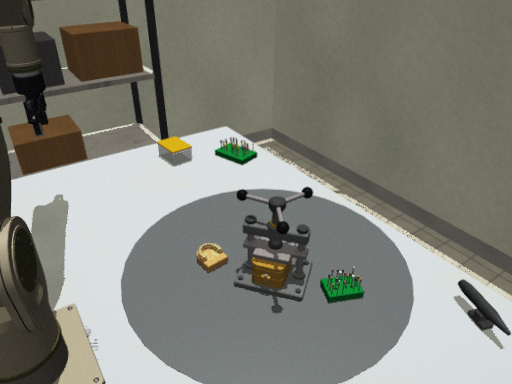

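```bash
cat > h.py <<'E'
import cv2,numpy as np
from scipy.optimize import least_squares
from workcell import status, viewer, manip
def proj(m,P):
    return cv2.projectPoints(np.atleast_2d(P).astype(float),cv2.Rodrigues(np.array(m["R"]))[0],np.array(m["t"],float),
      np.array([[m["fx"],0,m["cx"]],[0,m["fy"],m["cy"]],[0,0,1]]),np.array(m["D"],float))[0].reshape(-1,2)
def blob(im,p,r=8,thr=45):
    """centroid of the darkest disc near p"""
    g=cv2.GaussianBlur(im.max(2).astype(np.float32),(0,0),2.0)
    x,y=map(int,p); w=g[y-r:y+r+1,x-r:x+r+1]
    q=np.clip(w.min()+12-w,0,None); yy,xx=np.mgrid[y-r:y+r+1,x-r:x+r+1]
    return np.array([(q*xx).sum(),(q*yy).sum()])/q.sum()
def knobs(v):
    x,y,z,a=v
    return np.array([[x+.085*np.cos(a+k*2*np.pi/3),y+.085*np.sin(a+k*2*np.pi/3),z] for k in range(3)])
def fit(obs,v0):
    "obs: list of (model, 3 pixels, order)"
    f=lambda v: np.concatenate([(proj(m,knobs(v))-p).ravel() for m,p in obs])
    return least_squares(f,v0)
E
python3 - <<'E'
from h import *
import itertools
S={"scene":[(178,155),(240,155),(207,195)],"side":[(242,195),(307,192),(283,228)]}
B={}
for n in S:
    im=viewer.camera(n); B[n]=np.array([blob(im,p,6) for p in S[n]]); print(n,B[n].round(1).tolist())
ms,md=viewer.camera_model("scene"),viewer.camera_model("side")
best=[]
for p in itertools.permutations(range(3)):
  for a in(0.,1.,-1.):
    for q in ((0,1,2),(0,2,1)):
      r=fit([(ms,B["scene"][list(q)]),(md,B["side"][list(p)])],[.5,-.1,.2,a]); best.append((r.cost,p,q,r.x,r.fun))
b=min(best,key=lambda t:t[0]); print(b[0],b[1],b[2],b[3].round(4),b[4].round(1))
print(knobs(b[3]).round(4))
# big crops for press yaw
im=viewer.camera("scene")[140:260,130:290]; im2=viewer.camera("side")[180:310,190:380]
cv2.imwrite("pics/c1.png",np.vstack([cv2.resize(im[...,::-1],(640,480),interpolation=3)]));
E
```

```text
scene [[176.7, 154.9], [239.9, 154.8], [206.9, 195.9]]
side [[241.4, 195.4], [307.3, 193.2], [281.5, 229.1]]
3.0872982222425347 (2, 1, 0) (0, 2, 1) [ 0.5452 -0.0513  0.2046 -2.0925] [ 0.7  0.8 -1.  -0.8 -0.6  0.8  0.2 -0.9 -1.2  0.1 -0.1  0.1]
[[ 0.5028 -0.125   0.2046]
 [ 0.6302 -0.0511  0.2046]
 [ 0.5026  0.0223  0.2046]]
```

View pics/c1.png

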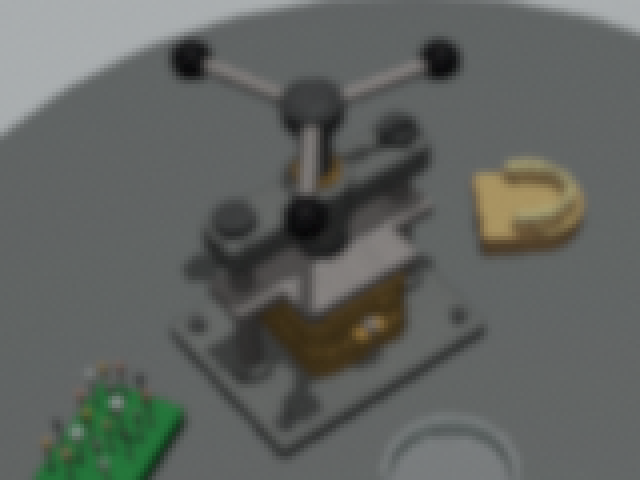

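Emit:
{"op": "play_rows", "data": {
  "plan": [0,0,0,0,0,-0.03,0,0,0,-17.4,-0.572,-0.457,-0.03,0,0,0,-17.4,-0.572,-0.457,-0.03,0,0,0,-17.4,-0.572,-0.457,-0.03,0,0,0,-17.4,-0.572,-0.457,-0.03,0,0,0,-17.4,-0.572,-0.457,-0.03,0,0,0,-17.4,-0.572,-0.457,-0.03,0,0,0,-17.4,-0.572,-0.457,-0.03,0,0,0,-17.4,-0.572,-0.457,-0.03,0,0,0,-17.4,-0.572,-0.457,-0.03,0,0,0,-17.4,-0.572,-0.457,-0.03,0,0,0,-17.4,-0.572,-0.457,-0.03,0,0,0,-17.4,-0.572,-0.457,-0.03,0,0,0,-17.4,-0.572,-0.457,-0.03,0,0,0,-17.4,-0.572,-0.457,-0.03,0,0,0,-17.4,-0.572,-0.457,-0.03,0],
  "squeeze": 20
}}

```text
clock: 2.3
position: [0.5957, -0.0092, 0.2754]
ee_rot: [-0.001, 1.0, 0.0, -0.0]
ft_force: [-1.1, 0.2, 0.2]
grip_width: 0.001
grasp_force: 0.0
```

Run:
```python
from h import *
o=status.get_obs(); print({k:np.round(v,3).tolist() for k,v in o.items()}, manip.tip_extent)
im=viewer.camera("wrist"); m=viewer.camera_model("wrist"); print({k:np.round(v,4).tolist() for k,v in m.items()})
v=[ .5452,-.0513,.2046,-2.0925]; print(proj(m,knobs(v)).round(1), proj(m,[[.5452,-.0513,.2176]]).round(1))
cv2.imwrite("pics/w1.png",im[:,:,::-1])
```

```text
{'clock': 2.3, 'joint_pos': [-0.453, 0.264, 0.481, 1.521, -0.124, 1.387, 1.609], 'joint_velocities': [-0.002, -0.003, 0.005, -0.001, 0.001, 0.0, 0.001], 'tau': [0.581, -51.913, 5.771, -39.169, 0.043, -0.005, -0.008], 'position': [0.596, -0.009, 0.275], 'ee_rot': [-0.001, 1.0, 0.0, -0.0], 'ft_force': [-1.097, 0.189, 0.223], 'torque': [-0.009, -0.006, -0.045], 'grasp_force': 0.0, 'grip_width': 0.001} 0.014
{'fx': 301.3626, 'fy': 301.3626, 'cx': 260.9198, 'cy': 183.0349, 'D': [-0.0591, 0.0, 0.0, 0.0, 0.0], 'R': [[-0.0034, 1.0, 0.0021], [0.9595, 0.0027, 0.2815], [0.2815, 0.003, -0.9595]], 't': [0.0117, -0.617, 0.24]}
[[ 80.3  61.2]
 [205.1 244.3]
 [313.4  59. ]] [[194.3 129.8]]
```

View pics/w1.png

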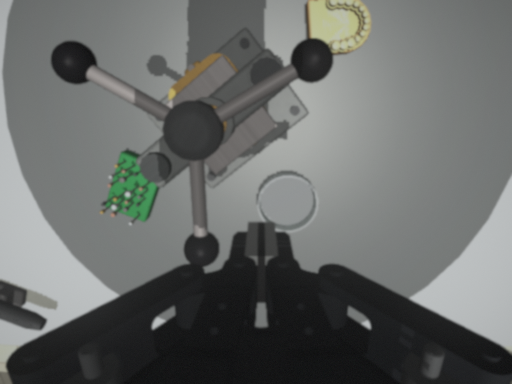

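Run:
```python
from h import *
im=viewer.camera("wrist"); m=viewer.camera_model("wrist")
g=im.max(2)
W=[]
for p in [(73,62),(202,248),(313,60)]:
    c=cv2.HoughCircles(cv2.resize(g[p[1]-35:p[1]+35,p[0]-35:p[0]+35],None,fx=2,fy=2,interpolation=2),cv2.HOUGH_GRADIENT,1,200,param1=80,param2=8,minRadius=25,maxRadius=55)[0,0]
    W.append([c[0]/2+p[0]-35,c[1]/2+p[1]-35]); print(np.round(W[-1],1),c[2]/2)
W=np.array(W)
a=np.array([[206.9,195.9],[0,0],[0,0]])
sc=np.array([[176.7,154.9],[206.9,195.9],[239.9,154.8]]); sd=np.array([[281.5,229.1],[307.3,193.2],[241.4,195.4]])
ms,md=viewer.camera_model("scene"),viewer.camera_model("side")
for o in ([(m,W)],[(m,W),(ms,sc),(md,sd)]):
    r=fit(o,[.5452,-.0513,.2046,-2.0925]); print(r.x.round(4),np.degrees(r.x[3]),r.fun.round(1)); print(knobs(r.x).round(4).tolist())
```

```text
[76.8 58.2] 25.35
[201.8 249.2] 17.9
[312.2  59.8] 21.05
[ 0.5455 -0.0525  0.2088 -2.1049] -120.60352406186 [-1.1  1.2 -0.5 -1.9  1.5  0.4]
[[0.5022, -0.1257, 0.2088], [0.6305, -0.0534, 0.2088], [0.5037, 0.0216, 0.2088]]
[ 0.5454 -0.0526  0.2075 -2.1035] -120.52235725054972 [-0.1  1.6 -0.2 -2.8  0.8  0.4  0.2 -0.3 -2.2 -1.7 -1.   0.3  0.3 -1.7
 -0.3 -0.6  0.5 -0.9]
[[0.5023, -0.1259, 0.2075], [0.6304, -0.0534, 0.2075], [0.5036, 0.0214, 0.2075]]
```

Emit:
{"op": "play_rows", "data": {
  "plan": [0,0,0,0,0,0.03,0,0,0,0,0,0,0.06,0,0,0,0,0,0,0.085,0,0,0,0,0,0,0.085,0,0,0,0,0,-0.01,0.085,0,0,0,0,0,-0.018,0.085,0,0,0,0,0,-0.018,0.085,0,0,0,0,0,-0.018,0.085,0]
}}

```text
clock: 3.4
position: [0.5962, -0.0287, 0.1906]
ee_rot: [0.0, 1.0, 0.0, 0.0]
ft_force: [-0.3, -0.1, -0.1]
grip_width: 0.0
grasp_force: 0.0
```

```bash
cat > arc.py <<'E'
import sys,numpy as np
# rows of an arc: r, d (mm), start lead-in steps, step deg, total deg
r,d,step,tot=map(float,sys.argv[1:5])
for a in np.arange(step,tot+.01,step):
    t=np.radians(a); print(f"0,0,{a:.1f},{(r*(1-np.cos(t))-d*np.sin(t))/1e3:.4f},{(-r*np.sin(t)+d*(np.cos(t)-1))/1e3:.4f},{.0019*t:.4f},0,",end=" ")
E
python3 arc.py 50 22 3.5 70
python3 - <<'E'
from h import *
cv2.imwrite("pics/w2.png",viewer.camera("wrist")[:,:,::-1])
E
```

```text
0,0,3.5,-0.0012,-0.0031,0.0001,0, 0,0,7.0,-0.0023,-0.0063,0.0002,0, 0,0,10.5,-0.0032,-0.0095,0.0003,0, 0,0,14.0,-0.0038,-0.0127,0.0005,0, 0,0,17.5,-0.0043,-0.0161,0.0006,0, 0,0,21.0,-0.0046,-0.0194,0.0007,0, 0,0,24.5,-0.0046,-0.0227,0.0008,0, 0,0,28.0,-0.0045,-0.0260,0.0009,0, 0,0,31.5,-0.0041,-0.0294,0.0010,0, 0,0,35.0,-0.0036,-0.0327,0.0012,0, 0,0,38.5,-0.0028,-0.0359,0.0013,0, 0,0,42.0,-0.0019,-0.0391,0.0014,0, 0,0,45.5,-0.0007,-0.0422,0.0015,0, 0,0,49.0,0.0006,-0.0453,0.0016,0, 0,0,52.5,0.0021,-0.0483,0.0017,0, 0,0,56.0,0.0038,-0.0511,0.0019,0, 0,0,59.5,0.0057,-0.0539,0.0020,0, 0,0,63.0,0.0077,-0.0566,0.0021,0, 0,0,66.5,0.0099,-0.0591,0.0022,0, 0,0,70.0,0.0122,-0.0615,0.0023,0,
```

View pics/w2.png

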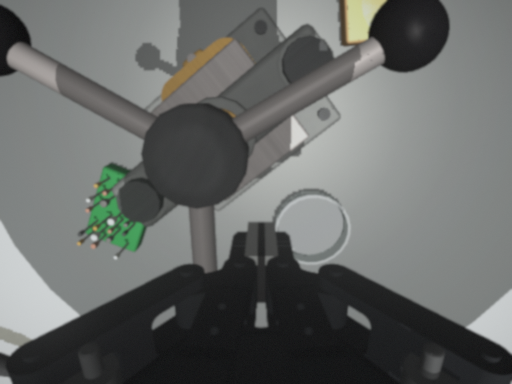

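Emit:
{"op": "play_rows", "data": {
  "plan": [0,0,3.5,-0.0012,-0.0031,0.0001,0,0,0,7.0,-0.0023,-0.0063,0.0002,0,0,0,10.5,-0.0032,-0.0095,0.0003,0,0,0,14.0,-0.0038,-0.0127,0.0005,0,0,0,17.5,-0.0043,-0.0161,0.0006,0,0,0,21.0,-0.0046,-0.0194,0.0007,0,0,0,24.5,-0.0046,-0.0227,0.0008,0,0,0,28.0,-0.0045,-0.026,0.0009,0,0,0,31.5,-0.0041,-0.0294,0.001,0,0,0,35.0,-0.0036,-0.0327,0.0012,0,0,0,38.5,-0.0028,-0.0359,0.0013,0,0,0,42.0,-0.0019,-0.0391,0.0014,0,0,0,45.5,-0.0007,-0.0422,0.0015,0,0,0,49.0,0.0006,-0.0453,0.0016,0,0,0,52.5,0.0021,-0.0483,0.0017,0,0,0,56.0,0.0038,-0.0511,0.0019,0,0,0,59.5,0.0057,-0.0539,0.002,0,0,0,63.0,0.0077,-0.0566,0.0021,0,0,0,66.5,0.0099,-0.0591,0.0022,0,0,0,70.0,0.0122,-0.0615,0.0023,0]
}}

```text
clock: 5.95
position: [0.5846, -0.0901, 0.1883]
ee_rot: [0.574, 0.819, 0.0, 0.001]
ft_force: [3.7, -0.8, -1.3]
grip_width: -0.0
grasp_force: 1.4
```

```bash
python3 arc.py 50 20 3.5 45.5
python3 - <<'E'
from h import *
o=status.get_obs(); p=o["position"]-np.array([.5455,-.0525,0]) if 1 else 0
q=o["ee_rot"]; a=2*np.degrees(np.arctan2(q[1],q[0]))-180  # tool x angle -180 = phi
print("phi tool",a, "joints",np.round(o["joint_pos"],2), "ft",np.round(o["ft_force"],1))
ph=np.radians(a); print("r,d",p[0]*np.cos(ph)+p[1]*np.sin(ph), -p[0]*np.sin(ph)+p[1]*np.cos(ph))
cv2.imwrite("pics/w3.png",np.hstack([cv2.resize(viewer.camera(n)[s][:,:,::-1],(400,400)) for n,s in (("wrist",np.s_[:,64:448]),("scene",np.s_[130:250,140:260]))]))
E
```

```text
0,0,3.5,-0.0011,-0.0031,0.0001,0, 0,0,7.0,-0.0021,-0.0062,0.0002,0, 0,0,10.5,-0.0028,-0.0094,0.0003,0, 0,0,14.0,-0.0034,-0.0127,0.0005,0, 0,0,17.5,-0.0037,-0.0160,0.0006,0, 0,0,21.0,-0.0038,-0.0192,0.0007,0, 0,0,24.5,-0.0038,-0.0225,0.0008,0, 0,0,28.0,-0.0035,-0.0258,0.0009,0, 0,0,31.5,-0.0031,-0.0291,0.0010,0, 0,0,35.0,-0.0024,-0.0323,0.0012,0, 0,0,38.5,-0.0016,-0.0355,0.0013,0, 0,0,42.0,-0.0005,-0.0386,0.0014,0, 0,0,45.5,0.0007,-0.0416,0.0015,0, phi tool -70.07737055642878 joints [-0.5   0.35  0.71  1.66 -0.24  1.22  0.61] ft [ 3.7 -0.8 -1.3]
r,d 0.04863838209290074 0.0239737735275089
```

View pics/w3.png

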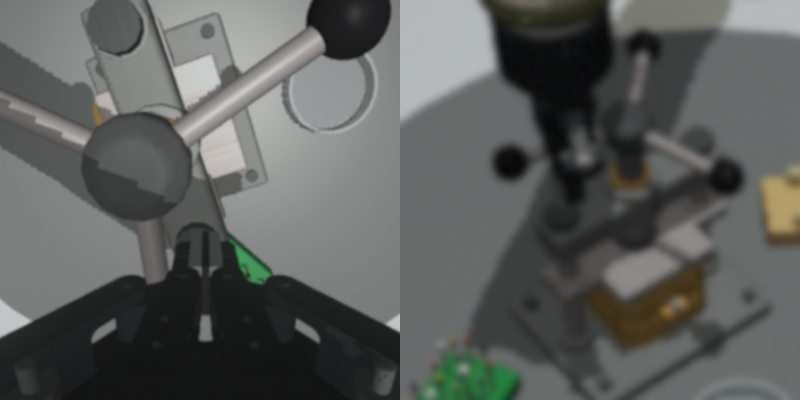

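Emit:
{"op": "play_rows", "data": {
  "plan": [0,0,3.5,-0.0011,-0.0031,0.0001,0,0,0,7.0,-0.0021,-0.0062,0.0002,0,0,0,10.5,-0.0028,-0.0094,0.0003,0,0,0,14.0,-0.0034,-0.0127,0.0005,0,0,0,17.5,-0.0037,-0.016,0.0006,0,0,0,21.0,-0.0038,-0.0192,0.0007,0,0,0,24.5,-0.0038,-0.0225,0.0008,0,0,0,28.0,-0.0035,-0.0258,0.0009,0,0,0,31.5,-0.0031,-0.0291,0.001,0,0,0,35.0,-0.0024,-0.0323,0.0012,0,0,0,38.5,-0.0016,-0.0355,0.0013,0,0,0,42.0,-0.0005,-0.0386,0.0014,0,0,0,45.5,0.0007,-0.0416,0.0015,0]
}}

```text
clock: 7.68
position: [0.5447, -0.1044, 0.1867]
ee_rot: [0.846, 0.533, 0.0, 0.001]
ft_force: [1.8, -3.0, -1.2]
grip_width: 0.001
grasp_force: 1.4
```

```bash
cat > st.py <<'E'
from h import *
o=status.get_obs(); p=o["position"]-np.array([.5455,-.0525,0])
q=o["ee_rot"]; a=2*np.degrees(np.arctan2(q[1],q[0]))-180
ph=np.radians(a); f=o["ft_force"]
print("t",round(o["clock"],2),"phi tool",a.round(1),"j",np.round(o["joint_pos"],2),"r,d",((p[0]*np.cos(ph)+p[1]*np.sin(ph))*1e3).round(1),((-p[0]*np.sin(ph)+p[1]*np.cos(ph))*1e3).round(1),
 "F rad,tan",(f[0]*np.cos(ph)+f[1]*np.sin(ph)).round(1),(-f[0]*np.sin(ph)+f[1]*np.cos(ph)).round(1),f.round(1))
E
python3 st.py;python3 arc.py 50 20 2 16
python3 - <<'E'
from h import *
cv2.imwrite("pics/s4.png",np.hstack([cv2.resize(viewer.camera(n)[s][:,:,::-1],(400,400),interpolation=2) for n,s in (("side",np.s_[170:310,210:350]),("scene",np.s_[130:250,140:260]))]))
E
```

```text
t 7.67 phi tool -115.5 j [-0.64  0.29  0.88  1.77 -0.23  1.2  -0.14] r,d 47.2 21.6 F rad,tan 1.9 2.9 [ 1.8 -3.  -1.2]
0,0,2.0,-0.0007,-0.0018,0.0001,0, 0,0,4.0,-0.0013,-0.0035,0.0001,0, 0,0,6.0,-0.0018,-0.0053,0.0002,0, 0,0,8.0,-0.0023,-0.0072,0.0003,0, 0,0,10.0,-0.0027,-0.0090,0.0003,0, 0,0,12.0,-0.0031,-0.0108,0.0004,0, 0,0,14.0,-0.0034,-0.0127,0.0005,0, 0,0,16.0,-0.0036,-0.0146,0.0005,0,
```

View pics/s4.png

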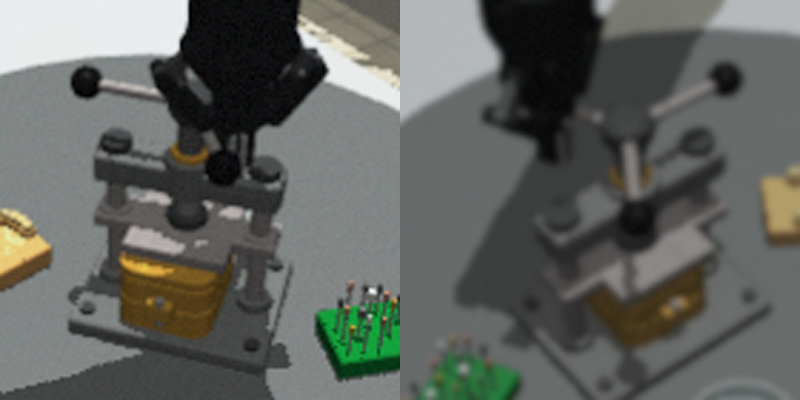

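Emit:
{"op": "play_rows", "data": {
  "plan": [0,0,2.0,-0.0007,-0.0018,0.0001,0,0,0,4.0,-0.0013,-0.0035,0.0001,0,0,0,6.0,-0.0018,-0.0053,0.0002,0,0,0,8.0,-0.0023,-0.0072,0.0003,0,0,0,10.0,-0.0027,-0.009,0.0003,0,0,0,12.0,-0.0031,-0.0108,0.0004,0,0,0,14.0,-0.0034,-0.0127,0.0005,0,0,0,16.0,-0.0036,-0.0146,0.0005,0]
}}

```text
clock: 8.78
position: [0.5296, -0.1008, 0.1859]
ee_rot: [0.912, 0.41, -0.0, -0.0]
ft_force: [0.2, -2.5, 0.0]
grip_width: -0.0
grasp_force: 1.3
```

```bash
python3 st.py
python3 - <<'E'
from h import *
m=viewer.camera_model("scene")
P=np.array([[188.2,195],[229.5,172.5]])
r=least_squares(lambda v:(proj(m,np.c_[v.reshape(2,2),[.158,.158]])-P).ravel(),[.6,-.1,.5,0]).x.reshape(2,2)
d=r[1]-r[0]; print(r.round(3),np.linalg.norm(d),r.mean(0),"yaw",np.degrees(np.arctan2(d[1],d[0]))-90)
E
```

```text
t 8.78 phi tool -131.6 j [-0.71  0.25  0.94  1.81 -0.22  1.19 -0.43] r,d 46.7 20.2 F rad,tan 1.8 1.8 [ 0.2 -2.5  0. ]
[[ 0.587 -0.097]
 [ 0.513 -0.002]] 0.12088479751483112 [ 0.54991243 -0.04939997] yaw 38.11036854753215
```

Emit:
{"op": "play_rows", "data": {
  "plan": [0,0,1.5,-0.0005,-0.0013,0,0,0,0,3,-0.001,-0.0027,0.0001,0,0,0,4.5,-0.0014,-0.004,0.0001,0,0,0,6.0,-0.0018,-0.0053,0.0002,0,0,0,8.0,-0.0023,-0.0072,0.0003,0]
}}

```text
clock: 9.4
position: [0.5228, -0.0978, 0.1857]
ee_rot: [0.939, 0.345, -0.0, -0.0]
ft_force: [0.8, -3.0, 0.5]
grip_width: -0.005
grasp_force: 1.4
```

```bash
python3 st.py; python3 arc.py 48 20 3 30
```

```text
t 9.4 phi tool -139.6 j [-0.74  0.24  0.97  1.83 -0.21  1.19 -0.57] r,d 46.6 19.7 F rad,tan 1.4 2.8 [ 0.8 -3.   0.5]
0,0,3.0,-0.0010,-0.0025,0.0001,0, 0,0,6.0,-0.0018,-0.0051,0.0002,0, 0,0,9.0,-0.0025,-0.0078,0.0003,0, 0,0,12.0,-0.0031,-0.0104,0.0004,0, 0,0,15.0,-0.0035,-0.0131,0.0005,0, 0,0,18.0,-0.0038,-0.0158,0.0006,0, 0,0,21.0,-0.0040,-0.0185,0.0007,0, 0,0,24.0,-0.0040,-0.0213,0.0008,0, 0,0,27.0,-0.0038,-0.0240,0.0009,0, 0,0,30.0,-0.0036,-0.0267,0.0010,0,
```

Emit:
{"op": "play_rows", "data": {
  "plan": [0,0,2.0,-0.0007,-0.0017,0.0001,0,0,0,4.0,-0.0013,-0.0034,0.0001,0,0,0,6.0,-0.0018,-0.0051,0.0002,0,0,0,9.0,-0.0025,-0.0078,0.0003,0]
}}

```text
clock: 9.9
position: [0.5157, -0.0934, 0.1853]
ee_rot: [0.963, 0.27, -0.0, -0.0]
ft_force: [-0.2, -4.3, 1.2]
grip_width: -0.001
grasp_force: 1.4
```

```bash
python3 st.py
```

```text
t 9.9 phi tool -148.7 j [-0.79  0.22  1.    1.85 -0.2   1.18 -0.75] r,d 46.7 19.5 F rad,tan 2.4 3.5 [-0.2 -4.3  1.2]
```

Emit:
{"op": "play_rows", "data": {
  "plan": [0,0,3,-0.001,-0.0025,0.0001,0,0,0,6,-0.0018,-0.0051,0.0002,0,0,0,9,-0.0025,-0.0078,0.0003,0,0,0,12,-0.0031,-0.0104,0.0004,0,0,0,15,-0.0035,-0.0131,0.0005,0,0,0,18,-0.0038,-0.0158,0.0006,0,0,0,21,-0.004,-0.0185,0.0007,0,0,0,24,-0.004,-0.0213,0.0008,0,0,0,27,-0.0038,-0.024,0.0009,0,0,0,30,-0.0036,-0.0267,0.001,0]
}}

```text
clock: 11.15
position: [0.4989, -0.0722, 0.1843]
ee_rot: [1.0, 0.012, 0.0, -0.0]
ft_force: [2.0, -2.4, -0.8]
grip_width: 0.002
grasp_force: 1.3
```

```bash
python3 st.py
```

```text
t 11.15 phi tool -178.7 j [-0.94  0.17  1.1   1.9  -0.16  1.17 -1.33] r,d 47.0 18.6 F rad,tan -1.9 2.4 [ 2.  -2.4 -0.8]
```

Emit:
{"op": "play_rows", "data": {
  "plan": [0,0,1.5,-0.0005,-0.0013,0,0,0,0,3,-0.001,-0.0025,0,0,0,0,4.5,-0.0014,-0.0038,0,0,0,0,6,-0.0018,-0.0051,0,0,0,0,7.5,-0.0022,-0.0065,0,0,0,0,9,-0.0025,-0.0078,0,0]
}}

```text
clock: 11.9
position: [0.4961, -0.0648, 0.1843]
ee_rot: [0.998, -0.066, -0.0, -0.0]
ft_force: [1.3, -2.2, -1.6]
grip_width: 0.004
grasp_force: 1.2
```

```bash
python3 st.py
```

```text
t 11.9 phi tool -187.6 j [-0.99  0.16  1.13  1.91 -0.15  1.17 -1.51] r,d 47.3 18.7 F rad,tan -1.6 2.0 [ 1.3 -2.2 -1.6]
```

Emit:
{"op": "play_rows", "data": {
  "plan": [0,0,1.5,-0.0005,-0.0013,0,0,0,0,3,-0.001,-0.0025,0,0,0,0,4.5,-0.0014,-0.0038,0,0,0,0,6,-0.0018,-0.0051,0,0]
}}

```text
clock: 12.4
position: [0.495, -0.0594, 0.1843]
ee_rot: [0.993, -0.118, -0.0, -0.0]
ft_force: [-0.3, -3.7, -1.7]
grip_width: -0.001
grasp_force: 1.2
```

```bash
python3 st.py
```

```text
t 12.4 phi tool -193.6 j [-1.02  0.15  1.15  1.91 -0.15  1.17 -1.62] r,d 47.5 18.6 F rad,tan -0.6 3.7 [-0.3 -3.7 -1.7]
```

Emit:
{"op": "play_rows", "data": {
  "plan": [0,0,1.5,-0.0005,-0.0013,0,0,0,0,3,-0.001,-0.0025,0,0,0,0,4.5,-0.0014,-0.0038,0,0,0,0,6,-0.0018,-0.0051,0,0]
}}

```text
clock: 12.9
position: [0.4944, -0.0541, 0.1843]
ee_rot: [0.985, -0.17, -0.0, -0.0]
ft_force: [0.1, -3.4, -1.8]
grip_width: -0.003
grasp_force: 1.2
```

```bash
python3 st.py
```

```text
t 12.9 phi tool -199.6 j [-1.05  0.15  1.16  1.92 -0.15  1.17 -1.74] r,d 47.6 18.6 F rad,tan -1.3 3.2 [ 0.1 -3.4 -1.8]
```

```bash
cat > goto.py <<'E'
import sys; from h import *
from scipy.spatial.transform import Rotation as Ro
phi,r,d,z=map(float,sys.argv[1:5]); p=np.radians(phi)
o=status.get_obs(); R=Ro.from_quat(o["ee_rot"])
T=np.array([.5455+r*np.cos(p)-d*np.sin(p),-.0525+r*np.sin(p)+d*np.cos(p),z])
tx=np.array([-np.cos(p),-np.sin(p),0]);ty=np.array([-np.sin(p),np.cos(p),0])
Rt=Ro.from_matrix(np.c_[tx,ty,[0,0,-1]])
print("turn",np.degrees((R.inv()*Rt).as_rotvec()).round(1),"shift",R.inv().apply(T-o["position"]).round(4))
E
python3 goto.py -80 .05 .030 .25
```

```text
turn [  -0.     0.  -119.6] shift [ 0.0984  0.01   -0.0657]
```

Emit:
{"op": "play_rows", "data": {
  "plan": [0,0,0,0,0.01,0,0,0,0,0,0,0.01,-0.035,0,0,0,0,0,0.01,-0.066,0,0,0,0,0,0.01,-0.066,0,0,0,-20,0.016,0.01,-0.066,0,0,0,-40,0.032,0.01,-0.066,0,0,0,-60,0.05,0.01,-0.066,0,0,0,-80,0.066,0.01,-0.066,0,0,0,-100,0.082,0.01,-0.066,0,0,0,-119.6,0.0984,0.01,-0.066,0,0,0,-119.6,0.0984,0.01,-0.066,0,0,0,-119.6,0.0984,0.01,-0.066,0,0,0,-119.6,0.0984,0.01,-0.066,0,0,0,-119.6,0.0984,0.01,-0.066,0,0,0,-119.6,0.0984,0.01,-0.066,0,0,0,-119.6,0.0984,0.01,-0.066,0,0,0,-119.6,0.0984,0.01,-0.066,0]
}}

```text
clock: 15.02
position: [0.5837, -0.0966, 0.2499]
ee_rot: [0.643, 0.766, -0.0, -0.0]
ft_force: [-0.4, 0.1, 0.2]
grip_width: 0.002
grasp_force: 0.0
```

```bash
python3 st.py; python3 goto.py -80 .05 .030 .25
python3 - <<'E'
from h import *
cv2.imwrite("pics/w5.png",np.hstack([cv2.resize(viewer.camera(n)[s][:,:,::-1],(400,400),interpolation=2) for n,s in (("wrist",np.s_[:,64:448]),("side",np.s_[170:310,210:350]))]))
E
```

```text
t 15.03 phi tool -80.1 j [-0.54  0.31  0.78  1.58 -0.22  1.34  0.44] r,d 50.0 30.1 F rad,tan -0.2 -0.4 [-0.4  0.1  0.2]
turn [-0.  -0.  -0.1] shift [ 0.0001  0.     -0.0001]
```

View pics/w5.png

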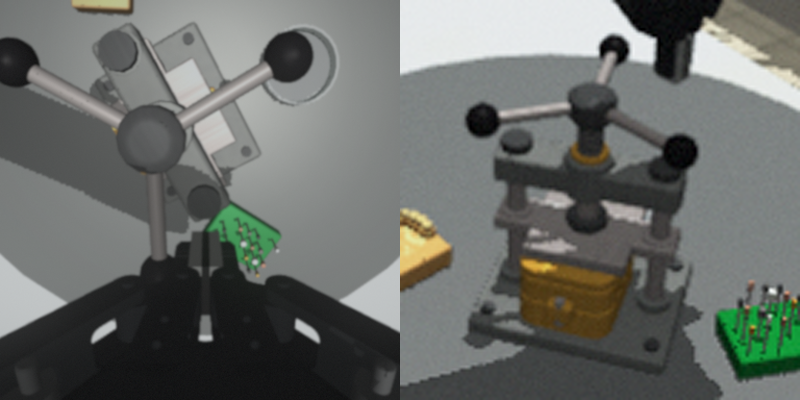

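Emit:
{"op": "play_rows", "data": {
  "plan": [0,0,0,0,0,0.035,0,0,0,0,0,0,0.065,0,0,0,0,0,0,0.065,0,0,0,0,0,-0.005,0.065,0,0,0,0,0,-0.009,0.065,0,0,0,0,0,-0.009,0.065,0]
}}

```text
clock: 15.88
position: [0.5751, -0.0982, 0.1863]
ee_rot: [0.642, 0.766, 0.001, 0.0]
ft_force: [-0.5, -0.3, -0.3]
grip_width: -0.002
grasp_force: 0.0
```

```bash
python3 st.py; python3 arc.py 50 20 3 42
```

```text
t 15.88 phi tool -79.9 j [-0.53  0.34  0.76  1.69 -0.25  1.21  0.47] r,d 50.2 21.2 F rad,tan 0.2 -0.5 [-0.5 -0.3 -0.3]
0,0,3.0,-0.0010,-0.0026,0.0001,0, 0,0,6.0,-0.0018,-0.0053,0.0002,0, 0,0,9.0,-0.0025,-0.0081,0.0003,0, 0,0,12.0,-0.0031,-0.0108,0.0004,0, 0,0,15.0,-0.0035,-0.0136,0.0005,0, 0,0,18.0,-0.0037,-0.0164,0.0006,0, 0,0,21.0,-0.0038,-0.0192,0.0007,0, 0,0,24.0,-0.0038,-0.0221,0.0008,0, 0,0,27.0,-0.0036,-0.0249,0.0009,0, 0,0,30.0,-0.0033,-0.0277,0.0010,0, 0,0,33.0,-0.0028,-0.0305,0.0011,0, 0,0,36.0,-0.0022,-0.0332,0.0012,0, 0,0,39.0,-0.0014,-0.0359,0.0013,0, 0,0,42.0,-0.0005,-0.0386,0.0014,0,
```

Emit:
{"op": "play_rows", "data": {
  "plan": [0,0,3,-0.001,-0.0026,0.0001,0,0,0,6,-0.0018,-0.0053,0.0002,0,0,0,9,-0.0025,-0.0081,0.0003,0,0,0,12,-0.0031,-0.0108,0.0004,0,0,0,15,-0.0035,-0.0136,0.0005,0,0,0,18,-0.0037,-0.0164,0.0006,0,0,0,21,-0.0038,-0.0192,0.0007,0,0,0,24,-0.0038,-0.0221,0.0008,0,0,0,27,-0.0036,-0.0249,0.0009,0,0,0,30,-0.0033,-0.0277,0.001,0,0,0,33,-0.0028,-0.0305,0.0011,0,0,0,36,-0.0022,-0.0332,0.0012,0,0,0,39,-0.0014,-0.0359,0.0013,0,0,0,42,-0.0005,-0.0386,0.0014,0]
}}

```text
clock: 17.62
position: [0.5377, -0.1058, 0.1847]
ee_rot: [0.875, 0.485, 0.001, 0.001]
ft_force: [1.8, -2.2, 0.9]
grip_width: -0.001
grasp_force: 1.3
```

```bash
python3 st.py; python3 arc.py 48 20 1 8
```

```text
t 17.62 phi tool -122.0 j [-0.68  0.28  0.93  1.79 -0.24  1.19 -0.24] r,d 49.4 21.7 F rad,tan 0.9 2.7 [ 1.8 -2.2  0.9]
0,0,1.0,-0.0003,-0.0008,0.0000,0, 0,0,2.0,-0.0007,-0.0017,0.0001,0, 0,0,3.0,-0.0010,-0.0025,0.0001,0, 0,0,4.0,-0.0013,-0.0034,0.0001,0, 0,0,5.0,-0.0016,-0.0043,0.0002,0, 0,0,6.0,-0.0018,-0.0051,0.0002,0, 0,0,7.0,-0.0021,-0.0060,0.0002,0, 0,0,8.0,-0.0023,-0.0069,0.0003,0,
```

Emit:
{"op": "play_rows", "data": {
  "plan": [0,0,1,-0.0003,-0.0008,0,0,0,0,2,-0.0007,-0.0017,0,0,0,0,3,-0.001,-0.0025,0,0,0,0,4,-0.0013,-0.0034,0,0,0,0,5,-0.0016,-0.0043,0,0,0,0,6,-0.0018,-0.0051,0,0,0,0,7,-0.0021,-0.006,0,0]
}}

```text
clock: 18.5
position: [0.5309, -0.1038, 0.1839]
ee_rot: [0.902, 0.431, -0.0, -0.0]
ft_force: [0.9, -2.1, 1.2]
grip_width: 0.002
grasp_force: 1.1
```

```bash
python3 st.py
```

```text
t 18.5 phi tool -129.0 j [-0.71  0.27  0.95  1.81 -0.23  1.19 -0.36] r,d 49.1 20.9 F rad,tan 1.1 2.0 [ 0.9 -2.1  1.2]
```

Emit:
{"op": "play_rows", "data": {
  "plan": [0,0,1,-0.0003,-0.0008,0,0,0,0,2,-0.0007,-0.0017,0,0,0,0,3,-0.001,-0.0025,0,0,0,0,4,-0.0013,-0.0034,0,0]
}}

```text
clock: 19.0
position: [0.5274, -0.1027, 0.1839]
ee_rot: [0.917, 0.399, -0.0, -0.0]
ft_force: [0.3, -1.5, 1.1]
grip_width: -0.001
grasp_force: 1.1
```

```bash
python3 st.py
```

```text
t 19.0 phi tool -133.0 j [-0.73  0.26  0.97  1.82 -0.23  1.19 -0.44] r,d 49.1 21.0 F rad,tan 0.9 1.3 [ 0.3 -1.5  1.1]
```

Emit:
{"op": "play_rows", "data": {
  "plan": [0,0,1,-0.0003,-0.0008,0,0,0,0,2,-0.0007,-0.0017,0,0,0,0,3,-0.001,-0.0025,0,0,0,0,4,-0.0013,-0.0034,0,0]
}}

```text
clock: 19.5
position: [0.524, -0.1014, 0.1839]
ee_rot: [0.93, 0.367, -0.0, -0.0]
ft_force: [1.3, -2.6, -0.8]
grip_width: -0.0
grasp_force: 1.4
```

```bash
python3 st.py
```

```text
t 19.5 phi tool -137.0 j [-0.75  0.25  0.99  1.82 -0.23  1.18 -0.51] r,d 49.1 21.1 F rad,tan 0.8 2.8 [ 1.3 -2.6 -0.8]
```

Emit:
{"op": "play_rows", "data": {
  "plan": [0,0,1,-0.0003,-0.0008,0,0,0,0,2,-0.0007,-0.0017,0,0,0,0,3,-0.001,-0.0025,0,0,0,0,4,-0.0013,-0.0034,0,0]
}}

```text
clock: 20.0
position: [0.5217, -0.1007, 0.1842]
ee_rot: [0.943, 0.334, 0.001, 0.001]
ft_force: [9.9, -8.6, -8.3]
grip_width: -0.002
grasp_force: 6.4
```

```bash
python3 st.py
```

```text
t 20.0 phi tool -141.0 j [-0.77  0.24  1.    1.83 -0.22  1.18 -0.58] r,d 48.9 22.5 F rad,tan -2.3 13.0 [ 9.9 -8.6 -8.3]
```

Emit:
{"op": "play_rows", "data": {
  "plan": [0,0,0,0,0,0,0,0,0,0,0,-0.0005,0,0,0,0,0,0,-0.0005,0,0]
}}

```text
clock: 20.38
position: [0.5217, -0.1008, 0.1842]
ee_rot: [0.943, 0.334, 0.001, 0.002]
ft_force: [10.5, -8.3, -8.6]
grip_width: -0.002
grasp_force: 6.6
```

```bash
python3 st.py
```

```text
t 20.38 phi tool -141.0 j [-0.77  0.24  1.    1.83 -0.22  1.18 -0.58] r,d 48.9 22.5 F rad,tan -2.9 13.1 [10.5 -8.3 -8.6]
```

Firm at 13 N and not moving. I'll back off counter-clockwise from the bar and lift clear.

Emit:
{"op": "play_rows", "data": {
  "plan": [0,0,0,0,0.004,0,0,0,0,0,0,0.014,0,0,0,0,0,0,0.014,0,0,0,0,0,0,0.014,-0.04,0,0,0,0,0,0.014,-0.08,0,0,0,0,0,0.014,-0.12,0,0,0,0,0,0.014,-0.12,0,0,0,0,0,0.014,-0.12,0]
}}

```text
clock: 21.38
position: [0.5291, -0.11, 0.3033]
ee_rot: [0.942, 0.335, -0.0, -0.0]
ft_force: [-0.7, -0.0, -0.1]
grip_width: -0.0
grasp_force: 0.0
```

```bash
python3 st.py
python3 - <<'E'
from h import *
cv2.imwrite("pics/w6.png",np.hstack([cv2.resize(viewer.camera(n)[s][:,:,::-1],(400,400),interpolation=2) for n,s in (("wrist",np.s_[:,64:448]),("side",np.s_[170:310,210:350]))]))
E
```

```text
t 21.38 phi tool -140.9 j [-0.8   0.16  1.04  1.64 -0.14  1.42 -0.63] r,d 49.0 34.3 F rad,tan 0.6 -0.4 [-0.7 -0.  -0.1]
```

View pics/w6.png

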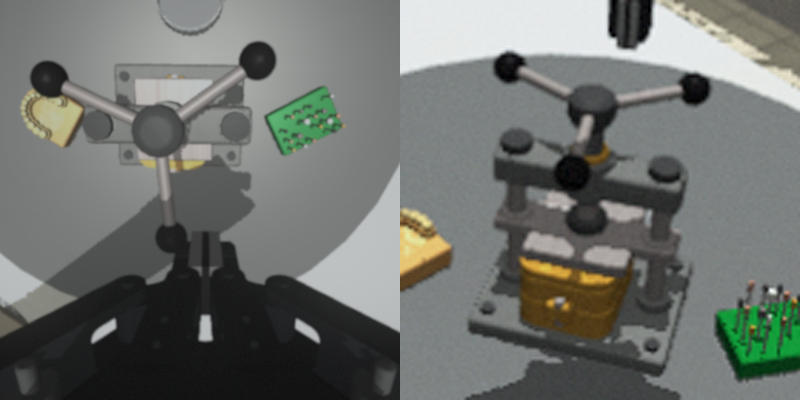

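```bash
python3 -c "
from workcell import manip; print(manip.hand_in())"
```

```text
the job is handed in; nothing more can be done
None
```

The press is run down on the flask: pushing the handle clockwise with closed fingers, it came up firm at about 13 N and stayed there; the last pictures show the plate bearing on the flask and the cast, bur block and dish where they stood, and I backed the arm off and handed the job in at about 21.5 s (no verdict was returned).

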